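# Slide the tall pepper mill home into its bay

## Task

Push the tall dark brown pepper mill across the worktop into its low oak bay, through the open mouth, until it stands against the bay's back wall. Push it low on its body so that it slides upright: do not tip it and do not lift it. Leave the light wooden mill, the salt shaker and the honey jar where they stand, and end clear of everything.

Things in the scene. Friction and masses are not known exactly. Their poses are not given: they have to be found in the camera images.
- dark_mill: tall dark brown wooden pepper mill, loose, upright, round: foot 58 mm in diameter, 190 mm high, 0.13 to 0.25 kg; treat its lowest 137 mm as an upright cylinder 58 mm across. Origin at the centre of its underside, z up its axis; yaw means nothing. It is taller than the gap under a gripper's body at worktop level, so lean the hand back some 40 degrees so that only the fingertips touch it.
- mill_low (a point): the point on the dark mill's axis 25 mm above its underside: pushed at or below this height, with a few newtons, the mill slides upright; pushed much higher it tips
- bay: low U-shaped bay of pale oak, fixed, without a floor (the mill slides on the worktop). Origin on the worktop where the mill's axis stands when the mill touches the back wall. x points from the open mouth to the back wall (the way to push), y across. Back wall: inner face at x = 29 mm, 96 mm wide, 50 mm high. Side walls 30 mm high, 72 mm apart inside, back wall to x = -5 mm.
- bay_mouth (a point): middle of the bay's open mouth, on the worktop, at x = -25 mm of the bay; from x = -5 mm to here the side walls flare out to about 95 mm apart. The mouth faces the robot's left, where the mill stands. Fingertips behind a mill that is home stay just outside the mouth or between its flares. A wall shelf hangs over the worktop beyond x = 0.58 m, 0.47 m up: keep the arm clear of it.
- light_mill: light wooden pepper mill, 58 mm in diameter, 170 mm high, origin at the centre of its underside; a bystander, to be left alone
- salt_shaker: glass salt shaker with a grey cap, 44 mm in diameter, 90 mm high, origin at the centre of its underside; a bystander, to be left alone
- honey_jar: glass honey jar with a red lid, 64 mm in diameter, 97 mm high, origin at the centre of its underside; a bystander, to be left alone
Not all that is in view belongs to the job. What is shaped like the bay but purple is not meant. What is shaped like the dark_mill but red is not meant.

How it is judged:
At the end, for the whole second after the job is handed in: The dark mill stands upright (within 0.05 rad) and at rest on the worktop between the side walls of the bay, within 8 mm of touching the back wall (x of dark_mill in the frame of bay between -0.008 and 0.008 m and y of dark_mill in the frame of bay between -0.012 and 0.012 m and height (world z) of dark_mill below 0.004 m and angle between dark_mill's own z axis and vertical below 0.05 rad and linear speed of dark_mill below 0.02 m/s).
It fails at once if the dark mill is tipped (leans more than 0.2 rad) (angle between dark_mill's own z axis and vertical above 0.2 rad).
It fails at once if the dark mill is lifted off the worktop (by more than 10 mm) (height (world z) of dark_mill above 0.01 m).
It fails at once if the light mill is moved by more than 20 mm (distance of light_mill from where it was at the start of the episode above 0.02 m).
It fails at once if the salt shaker is moved by more than 20 mm (distance of salt_shaker from where it was at the start of the episode above 0.02 m).
It fails at once if the honey jar is moved by more than 20 mm (distance of honey_jar from where it was at the start of the episode above 0.02 m).
It also fails if it takes over 45 s, if anything falls off the work surface, if the arm or the gripper's body presses on something with over 40 N, if the wrist force passes 120 N, or if a joint passes its speed limit or range.

## Robot

A 7-joint arm with a two-finger parallel gripper is mounted at the origin on a cart in front of the work surface, level with it; the furniture and walls round the work are solid. World frame = base frame: x ahead of the robot, y to its left, z up, the work surface at z = 0. Lengths are in m, angles in rad, forces in N, time in s.
With the tool pointing down it reaches from about 0.425 to 0.875 m from the base axis. Payload 4.7 kg.
Tool frame: the origin (TCP) lies midway between the tips of the shut fingers; the grasp point (between the pads) lies 19 mm behind it; z points along the fingers, y is the direction in which the jaws open and shut (so a half turn about z gives the same grasp; the last joint's range is limited). The gripper opens to 87 mm and grips with 3 to 60 N. Pads are 19 mm wide; open, the fingers measure 117 mm over their backs; the gripper's body (75 mm by 190 mm) begins 51 mm behind the grasp point.
Start: joints at [1.16, 0.321, -0.07, 1.45, 0.023, 1.371, -0.057], TCP at [0.268, -0.592, 0.223] pointing down, gripper open.
Joint ranges: [-2.86, 2.86], [-0.3, 2.09], [-1.38, 1.24], [0.06, 2.45], [-1.56, 4.7], [0.09, 2.05], [-2.69, 2.69]. Speed limits (rad/s): [2.57, 2.57, 3.14, 3.14, 3.14, 3.14, 3.14].

## Interface

Orientations are given as a rotation vector (axis times angle).
In Python, from bench import * gives the robot as it stands. The module is installed in compiled form; this text tells all that it offers.
- The arm moves only by the tool play_rows, never from a script. Its argument "series" is one flat list of numbers, 7 for each row, row after row: the opening in per cent of the stroke, from 0 (shut) to 100 (fully open), then the shift along the tool's x, y, z in m, then the turn, a rotation vector about the tool's x, y, z in degrees. In form: [fingers, tx, ty, tz, rx, ry, rz, fingers, tx, ty, tz, rx, ry, rz, ...]. A call has 1 to 10 rows; each row is the pose to reach, as a shift and turn from the pose commanded when the call began, along the tool's axes at that moment; what a row does not reach only later rows make up. A row lasts 1/12 s, in which the tool goes at most 41.7 mm and 7.16 degrees, less where a joint would pass 70% of its speed; a pose out of reach is approached as far as the arm can. A call with a gripper value outside its range is refused whole. The fingers move at their own pace and stop on an object; "force" is the grip in N (left out, the last holds). Time passes only in rows, so rows that repeat a pose let the fingers close. It gives the time, the measured TCP pose, the force and the opening at its end, in the units of the state.
- get_state(): the state, without advancing time (a new reading comes with each control period).
- get_image(name): name is "scene" or "top"; returns a dict with "frame" (480x640x3 uint8, red, green, blue), "fx", "fy", "cx", "cy" (pixels), "R" (3x3) and "t" (3): a world point X has camera coordinates R X + t. Camera axes: x right, y down, z forward; pixel columns grow to the right and rows downward; lengths in m; the calibration is good to about 2 mm. A picture is of the moment at which its call begins. There is no depth.
- close_job(): hands the job in, once; it reports no verdict.
The state is a dict: "time": time; "joint_positions": joint angles; "qd": joint speeds; "joint_torque": joint torques, N m; "position": TCP position; "tool_rot": TCP orientation; "ft_force": force on the tool from outside, world axes, zero at the start; "torque": the same for the moment, N m; "grip_width": opening from 0.0 (shut) to 1.0 (fully open).
Only numpy, scipy, OpenCV 4.12 (cv2) and the standard library are available. Lean on these libraries where they do the work, as an engineer would, in place of code of your own. Each camera call takes 0.05 s, during which the arm holds its last target.

## Working session

There is one attempt and no reset: what is moved stays moved. The work goes in short steps, Python scripts to look and compute and a tool call to move; the robot and the scene stay as the last step left them, time stands still between calls to the robot, and variables do not carry over. Pictures are saved under pics/ and viewed, and the job is handed in when it is done.

Besides the shell and the picture viewer there is one more tool, called as a command line: name --argument value ..., lists and objects as JSON in quotes. play_rows: Moves the arm, as the interface text tells. Its arguments: {"type":"object","properties":{"series":{"type":"array"},"force":{"type":"number"}},"required":["series"]}

```bash
mkdir -p pics
python3 - <<'E'
from bench import *
import cv2, numpy as np
s=get_state()
for k in s: print(k,np.round(s[k],4))
for n in("scene","top"):
    d=get_image(n); cv2.imwrite(f"pics/{n}0.png",cv2.cvtColor(d["frame"],cv2.COLOR_RGB2BGR)); print(n,d["fx"],d["cx"],d["cy"],np.round(d["R"],3).tolist(),d["t"], -np.array(d["R"]).T@d["t"])
E
```

```text
time 0.0
joint_positions [ 1.1601  0.3218 -0.0701  1.4517  0.0226  1.3708 -0.0569]
qd [-0.0005 -0.0011  0.0008  0.001  -0.      0.0012  0.0007]
joint_torque [ 4.00000e-04 -4.91286e+01 -4.03800e-01 -3.12531e+01 -6.40000e-02
  4.39000e-02  2.00000e-04]
position [ 0.2676 -0.5918  0.2215]
tool_rot [-3.0692e+00 -6.6190e-01  8.0000e-04]
ft_force [ 0.1472 -0.8923 -0.7746]
torque [-0.0196 -0.01   -0.0085]
grip_width 1.0022
scene 447.30908695648355 310.3510168023506 240.1723371570868 [[-0.911, -0.412, 0.004], [-0.189, 0.408, -0.893], [0.366, -0.815, -0.45]] [0.42429716 0.19255721 0.71221025] [0.16209778 0.67633379 0.49055756]
top 515.8746670392163 315.52845547891906 235.75630492038755 [[0.007, -0.997, -0.074], [-0.995, -0.0, -0.098], [0.098, 0.075, -0.992]] [-0.10573033  0.50133365  1.15445589] [ 0.38645499 -0.1915465   1.18711634]
```

View pics/scene0.png

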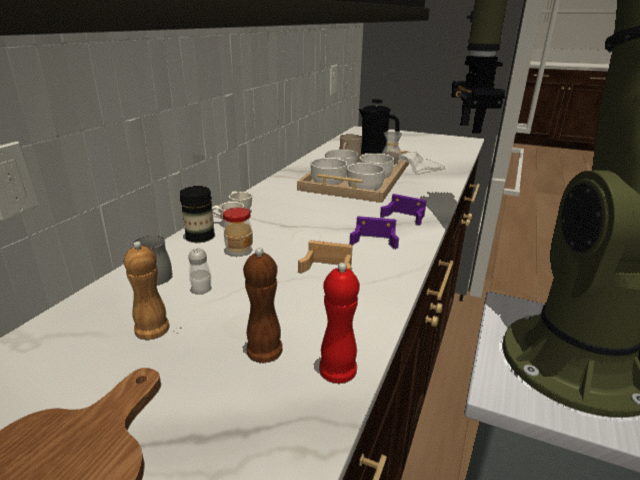

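View pics/top0.png

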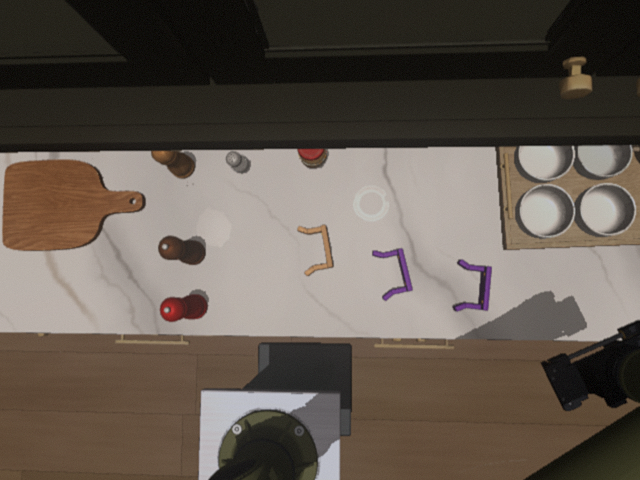

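The scene view shows the dark mill at about (263,355) at its foot, the oak bay at (328,255), the red mill at (339,375) and the light mill at (150,330). The top view shows the dark mill's foot near (190,250) and the bay, mouth to the left, near (318,250). The red mill is at (190,305). Next I'll measure these.

```bash
cat > h.py <<'E'
import numpy as np, cv2
from bench import *
def ray(d,u,v):
    R=np.array(d["R"]);t=np.array(d["t"]);c=-R.T@t
    return c,R.T@np.array([(u-d["cx"])/d["fx"],(v-d["cy"])/d["fy"],1.])
def onz(d,u,v,z):
    c,r=ray(d,u,v); return c+r*(z-c[2])/r[2]
def proj(d,X):
    p=np.array(d["R"])@np.array(X)+np.array(d["t"]); return d["fx"]*p[0]/p[2]+d["cx"],d["fy"]*p[1]/p[2]+d["cy"]
E
python3 - <<'E'
import cv2
a=cv2.imread("pics/top0.png")[130:340,140:350]; cv2.imwrite("pics/topc.png",cv2.resize(a,None,fx=2.8,fy=2.8,interpolation=cv2.INTER_CUBIC))
a=cv2.imread("pics/scene0.png")[180:400,120:400]; cv2.imwrite("pics/scenec.png",cv2.resize(a,None,fx=2.7,fy=2.7,interpolation=cv2.INTER_CUBIC))
E
```

```text
(no output)
```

View pics/topc.png

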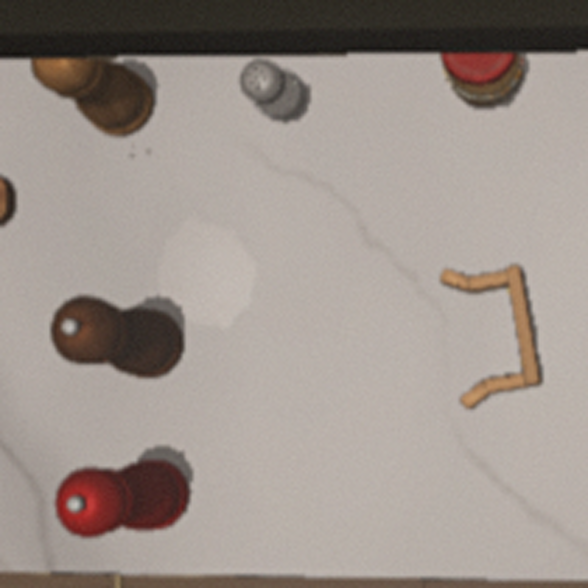

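View pics/scenec.png

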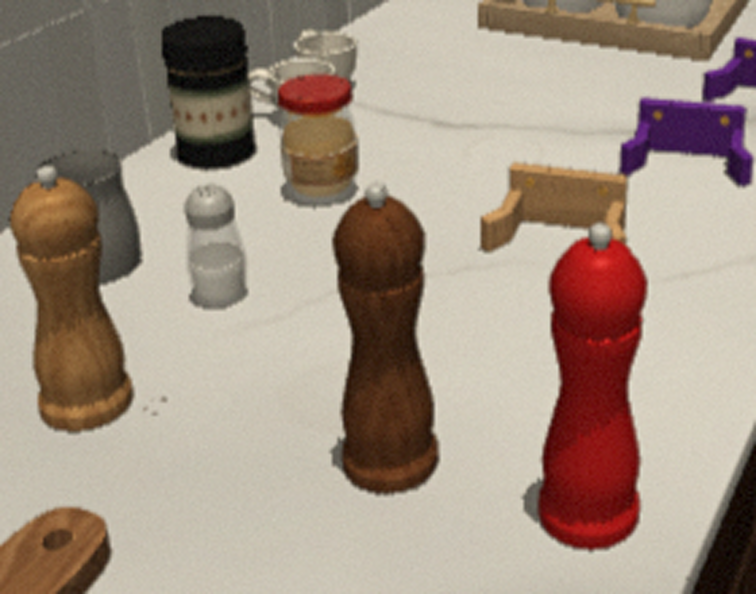

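Run:
```python
from h import *
d=get_image("top"); im=d["frame"]; hsv=cv2.cvtColor(im,cv2.COLOR_RGB2HSV)
# bay
m=((hsv[...,1]>70)&(hsv[...,0]<25)&(hsv[...,2]>90)).astype(np.uint8)
m[:215]=0;m[285:]=0;m[:,:290]=0;m[:,345:]=0
for r in range(220,280,2): print(r,''.join('#' if x else '.' for x in m[r,292:340]))
for r in(232,238,244,250,256,262):
    c=np.where(m[r])[0]; c=c[c>310]; print(r,c.min(),c.max(),onz(d,c.min()-.5,r,.05)[:2].round(4),onz(d,c.max()+.5,r,.05)[:2].round(4))
# mills
for nm,mm in (("dark",(hsv[...,2]<110)&(hsv[...,1]>80)),):
    k=mm.astype(np.uint8);k[:228]=0;k[270:]=0;k[:,:155]=0;k[:,210:]=0
    for r in range(230,268,2): print(r,''.join('#' if x else '.' for x in k[r,155:210]))
def tc(u,v): return 140+(u+.5)/2.8-.5,130+(v+.5)/2.8-.5
print("knob",onz(d,*tc(68,326),.187))
print("foot",onz(d,*tc(148,342),.006))
for n,p,z in(("light foot",(120,100),.006),("red foot",(153,494),.006),("salt",(262,82),.09),("honey lid",(483,50),.097)): print(n,onz(d,*tc(*p),z).round(3))
s=get_image("scene")
def sc(u,v): return 120+(u+.5)/2.7-.5,180+(v+.5)/2.7-.5
print("dark foot near",onz(s,*sc(390,491),0),"L",onz(s,*sc(342,460),.01),"R",onz(s,*sc(439,457),.01))
print("knob scene",onz(s,*sc(376,195),.187))
for n,p in(("light",(88,430)),("salt",(217,306)),("honey",(320,204)),("red",(590,546))): print(n,onz(s,*sc(*p),0).round(3))
```

```text
220 ................................................
222 ................................................
224 ................................................
226 .......#.....................#####..............
228 ......########.....################.............
230 ......#############################.............
232 ..........#################..######.............
234 ..............................#####.............
236 ...............................#####............
238 ...............................#####............
240 ...............................######...........
242 ................................#####...........
244 ................................######..........
246 ................................######..........
248 .................................#####..........
250 .................................######.........
252 .................................######.........
254 ..................................#####.........
256 ..................................#####.........
258 ..................................######........
260 ..................................##
[... 1689 characters left out ...]
....................######.####.#....###........
262 ................................############...........
264 .......................................................
266 .......................................................
knob [0.46456043 0.18644731 0.187     ]
foot [0.46538024 0.18576376 0.006     ]
light foot [0.672 0.217 0.006]
red foot [0.339 0.178 0.006]
salt [0.665 0.074 0.09 ]
honey lid [ 0.686 -0.101  0.097]
dark foot near [0.45192391 0.20802132 0.        ] L [0.4851177  0.20621202 0.01      ] R [0.43399152 0.17984622 0.01      ]
knob scene [0.46070195 0.19161818 0.187     ]
light [0.651 0.239 0.   ]
salt [0.663 0.09  0.   ]
honey [ 0.679 -0.073  0.   ]
red [0.329 0.2   0.   ]
```

```bash
cat >> h.py <<'E'
from scipy.spatial.transform import Rotation as Ro
def ori(fdeg,lean):  # fdeg: heading of push dir in world (deg), lean back angle deg
    f=np.array([np.cos(np.radians(fdeg)),np.sin(np.radians(fdeg)),0]);l=np.radians(lean)
    z=np.sin(l)*f+np.cos(l)*np.array([0,0,-1]); y=np.array([-f[1],f[0],0]); x=np.cross(y,z)
    return np.stack([x,y,z],1)
def rel(p,R=None,s=None):
    s=s or get_state(); R0=Ro.from_rotvec(s["tool_rot"]).as_matrix()
    R=R0 if R is None else R
    return np.round(R0.T@(np.array(p)-s["position"]),4).tolist()+np.round(np.degrees(Ro.from_matrix(R0.T@R).as_rotvec()),2).tolist()
E
python3 - <<'E'
from h import *
d=get_image("top");s=get_image("scene")
def tc(u,v): return 140+(u+.5)/2.8-.5,130+(v+.5)/2.8-.5
a=onz(d,*tc(447,275),.03);b=onz(d,*tc(467,402),.03);print("mouth tips",a,b,(a+b)/2,np.hypot(*(a-b)[:2]))
a=onz(d,*tc(508,268),.05);b=onz(d,*tc(528,384),.05);print("inner back",a,b,(a+b)/2,np.hypot(*(a-b)[:2]))
o=np.array([.471,-.0964]);ex=np.array([.171,-.985]);ey=np.array([.985,.171])
im=s["frame"].copy();jm=d["frame"].copy()
for q in([.029,.048,.05],[.029,-.048,.05],[.029,.036,0],[.029,-.036,0],[-.005,.036,.03],[-.005,-.036,.03],[-.025,.0475,0],[-.025,-.0475,0],[-.025,.0475,.03],[-.025,-.0475,.03]):
    X=np.r_[o+q[0]*ex+q[1]*ey,q[2]]
    for g,c in((im,s),(jm,d)): u,v=proj(c,X); g[int(round(v)),int(round(u))]=(0,255,0)
for k in range(24):
    X=[.465+.029*np.cos(k*.2618),.185+.029*np.sin(k*.2618),0.0]
    for g,c in((im,s),(jm,d)): u,v=proj(c,X); g[int(round(v)),int(round(u))]=(0,255,255)
A=cv2.resize(im[230:370,225:365],None,fx=4,fy=4,interpolation=0);B=cv2.resize(jm[215:285,150:350],None,fx=4,fy=4,interpolation=0)
cv2.imwrite("pics/ca.png",A[...,::-1]);cv2.imwrite("pics/cb.png",B[...,::-1])
R=ori(-90,0); print(rel([.45,-.35,.36],R))
st=get_state();print(st["position"],Ro.from_rotvec(st["tool_rot"]).as_matrix().round(3).tolist())
E
```

```text
mouth tips [ 0.51874044 -0.06756463  0.03      ] [ 0.41615223 -0.08477195  0.03      ] [ 0.46744633 -0.07616829  0.03      ] 0.10402130378291123
inner back [ 0.52199346 -0.1183465   0.05      ] [ 0.43003521 -0.13469876  0.05      ] [ 0.47601433 -0.12652263  0.05      ] 0.09340083539756015
[0.2658, -0.1456, -0.1377, -0.03, -0.02, -65.66]
[ 0.26777784 -0.59210321  0.22220324] [[0.911, 0.412, -0.0], [0.412, -0.911, 0.0], [-0.0, -0.001, -1.0]]
```

View pics/ca.png

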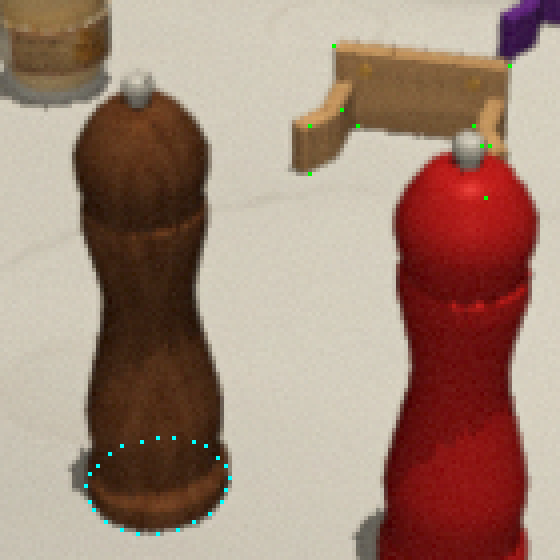

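View pics/cb.png

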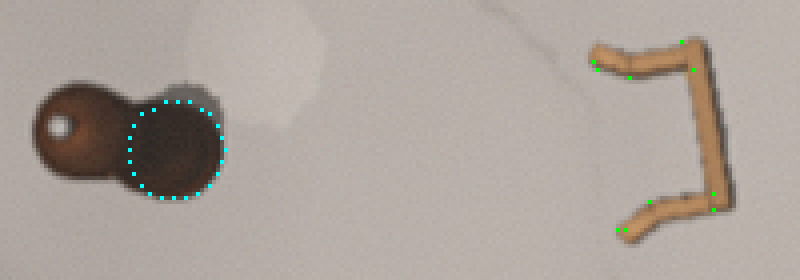

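Projecting the measured bay (origin about (0.471, -0.096), heading -80°) and the mill foot (0.465, 0.185) puts them on their outlines in both views. Now I'll move, swinging over high.

play_rows --series '[40,0.266,-0.146,-0.138,0,0,-65.7,40,0.266,-0.146,-0.138,0,0,-65.7,40,0.266,-0.146,-0.138,0,0,-65.7,40,0.266,-0.146,-0.138,0,0,-65.7,40,0.266,-0.146,-0.138,0,0,-65.7,40,0.266,-0.146,-0.138,0,0,-65.7,40,0.266,-0.146,-0.138,0,0,-65.7,40,0.266,-0.146,-0.138,0,0,-65.7,40,0.266,-0.146,-0.138,0,0,-65.7,40,0.266,-0.146,-0.138,0,0,-65.7]'

```text
time: 1.13
position: [0.4525, -0.3469, 0.3623]
tool_rot: [2.207, 2.231, 0.001]
ft_force: [-0.4, 0.0, 0.0]
grip_width: 0.411
```

Run:
```python
from h import *
s=get_state();print(s["time"],s["position"].round(3) if hasattr(s["position"],'round') else s["position"],np.round(s["joint_positions"],2),s["grip_width"])
print(Ro.from_rotvec(s["tool_rot"]).as_matrix().round(3).tolist())
print(rel([.49,0.0,.36],ori(-90,0)))
print(rel([.47,.3,.36],ori(-90,0)))
```

```text
1.1333 [ 0.452 -0.347  0.362] [ 0.93  0.14 -0.36  1.41  0.05  1.6   0.58] 0.41145347145524885
[[-0.011, 1.0, 0.003], [1.0, 0.011, -0.002], [-0.002, 0.003, -1.0]]
[0.3465, 0.0412, 0.0018, 0.15, 0.1, 0.62]
[0.6467, 0.0245, 0.0013, 0.15, 0.1, 0.62]
```

play_rows --series '[40,0.347,0.04,0,0,0,0,40,0.347,0.04,0,0,0,0,40,0.347,0.04,0,0,0,0,40,0.347,0.04,0,0,0,0,40,0.347,0.04,0,0,0,0,40,0.347,0.04,0,0,0,0,40,0.347,0.04,0,0,0,0,40,0.347,0.04,0,0,0,0,40,0.347,0.04,0,0,0,0,40,0.347,0.04,0,0,0,0]'

```text
time: 1.97
position: [0.4896, 0.0017, 0.3604]
tool_rot: [-2.216, -2.226, -0.001]
ft_force: [-0.6, 0.3, -0.2]
grip_width: 0.4
```

Run:
```python
from h import *
s=get_state();print(s["time"],np.round(s["position"],3),np.round(s["joint_positions"],2))
print(rel([.48,.31,.34],ori(-90,0)))
print(rel([.48,.31,.34],ori(-95,38)))
```

```text
1.9667 [0.49  0.002 0.36 ] [ 0.64 -0.04 -0.67  1.58 -0.02  1.59 -0.02]
[0.3083, -0.0081, 0.0206, 0.0, -0.04, 0.27]
[0.3083, -0.0081, 0.0206, 1.75, -38.01, 5.07]
```

play_rows --series '[40,0.308,-0.008,0.01,0,0,0,40,0.308,-0.008,0.01,0,0,0,40,0.308,-0.008,0.01,0,0,0,40,0.308,-0.008,0.01,0,0,0,40,0.308,-0.008,0.01,0,0,0,40,0.308,-0.008,0.01,0,0,0,40,0.308,-0.008,0.01,0,0,0,40,0.308,-0.008,0.01,0,0,0,40,0.308,-0.008,0.01,0,0,0]'

```text
time: 2.72
position: [0.4807, 0.3081, 0.349]
tool_rot: [-2.215, -2.223, 0.002]
ft_force: [0.3, -0.4, -0.0]
grip_width: 0.396
```

Run:
```python
from h import *
s=get_state();print(s["time"],np.round(s["position"],3),np.round(s["joint_positions"],2))
print(rel([.48,.31,.34],ori(-95,38)))
d=get_image("scene");cv2.imwrite("pics/s1.png",d["frame"][...,::-1])
```

```text
2.7167 [0.481 0.308 0.349] [ 0.2   0.23 -0.97  1.41  0.19  1.6  -0.75]
[0.0019, -0.0007, 0.009, 1.55, -38.05, 5.06]
```

View pics/s1.png

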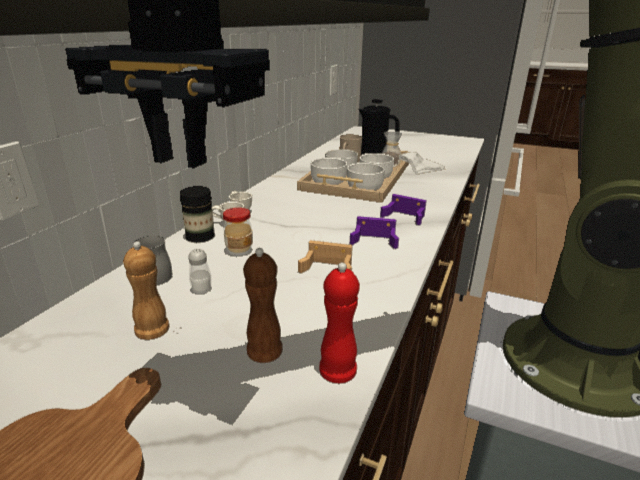

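Both fingers now hang clear behind the mills, near (155,160) and (195,160). Next I'll lean back while moving lower and away from the shelf.

Run:
```python
from h import *
print(rel([.46,.31,.25],ori(-96,40)))
```

```text
[0.0048, -0.0216, 0.0992, 1.98, -39.92, 5.82]
```

play_rows --series '[40,0,-0.022,0.04,0,0,0,40,0.005,-0.022,0.1,2,-39.9,5.8,40,0.005,-0.022,0.1,2,-39.9,5.8,40,0.005,-0.022,0.1,2,-39.9,5.8,40,0.005,-0.022,0.1,2,-39.9,5.8,40,0.005,-0.022,0.1,2,-39.9,5.8,40,0.005,-0.022,0.1,2,-39.9,5.8,40,0.005,-0.022,0.1,2,-39.9,5.8,40,0.005,-0.022,0.1,2,-39.9,5.8]'

```text
time: 3.52
position: [0.4604, 0.3086, 0.2494]
tool_rot: [1.923, 1.727, -0.701]
ft_force: [-0.4, -0.2, 1.4]
grip_width: 0.401
```

Run:
```python
from h import *
s=get_state();print(s["time"],np.round(s["position"],3),np.round(s["joint_positions"],2))
print(Ro.from_rotvec(s["tool_rot"]).as_matrix().round(3).tolist())
print(rel([.465,.27,.04],ori(-96,40)))
for n in("scene","top"):
  d=get_image(n);cv2.imwrite(f"pics/{n}2.png",d["frame"][...,::-1])
```

```text
3.5167 [0.46  0.309 0.249] [-0.4   0.63 -0.75  1.28  0.67  2.05 -1.2 ]
[[0.082, 0.994, -0.068], [0.76, -0.107, -0.641], [-0.644, 0.001, -0.765]]
[0.106, 0.0085, 0.1846, -0.04, 0.12, -0.14]
```

View pics/scene2.png

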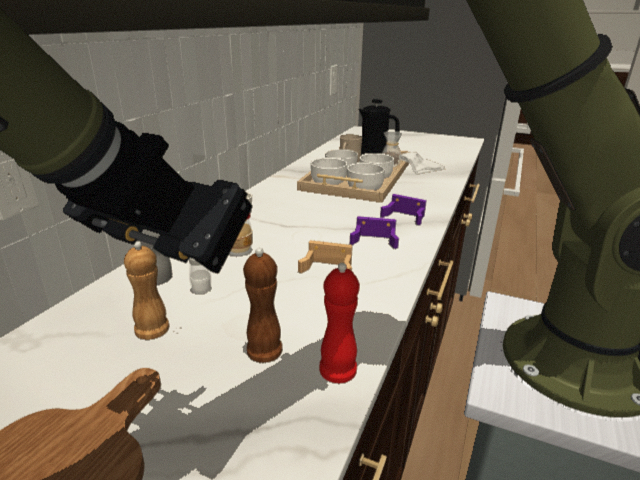

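View pics/top2.png

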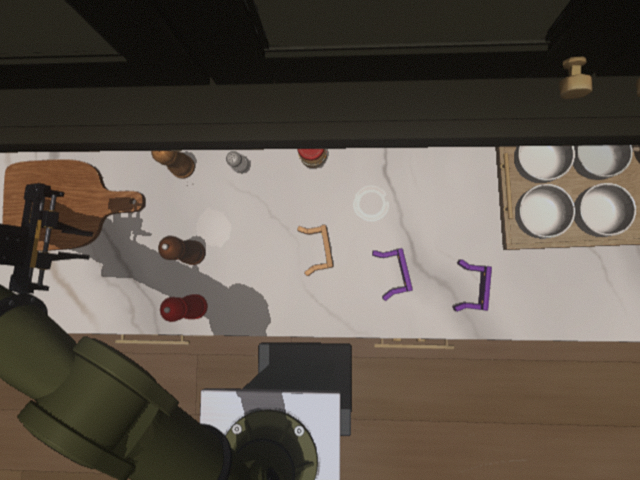

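Run:
```python
from h import *
print(rel([.463,.28,.06],ori(-96,36)))
```

```text
[0.102, 0.0045, 0.1648, 0.03, 3.94, -0.3]
```

play_rows --series '[40,0.102,0.0045,0.165,0,3.9,0,40,0.102,0.0045,0.165,0,3.9,0,40,0.102,0.0045,0.165,0,3.9,0,40,0.102,0.0045,0.165,0,3.9,0,40,0.102,0.0045,0.165,0,3.9,0,40,0.102,0.0045,0.165,0,3.9,0,40,0.102,0.0045,0.165,0,3.9,0]'

```text
time: 4.2
position: [0.4625, 0.2799, 0.0598]
tool_rot: [1.971, 1.767, -0.64]
ft_force: [0.8, 0.9, 1.5]
grip_width: 0.399
```

Run:
```python
from h import *
s=get_state();print(s["time"],np.round(s["position"],3),np.round(s["joint_positions"],3),np.round(s["ft_force"],1))
print(Ro.from_rotvec(s["tool_rot"]).as_matrix().round(3).tolist())
for n in("scene","top"):
  d=get_image(n);cv2.imwrite(f"pics/{n}3.png",d["frame"][...,::-1])
```

```text
4.2 [0.462 0.28  0.06 ] [-0.321  0.725 -0.728  1.527  0.696  1.697 -1.31 ] [0.8 0.9 1.5]
[[0.088, 0.994, -0.062], [0.803, -0.108, -0.586], [-0.589, 0.002, -0.808]]
```

View pics/scene3.png

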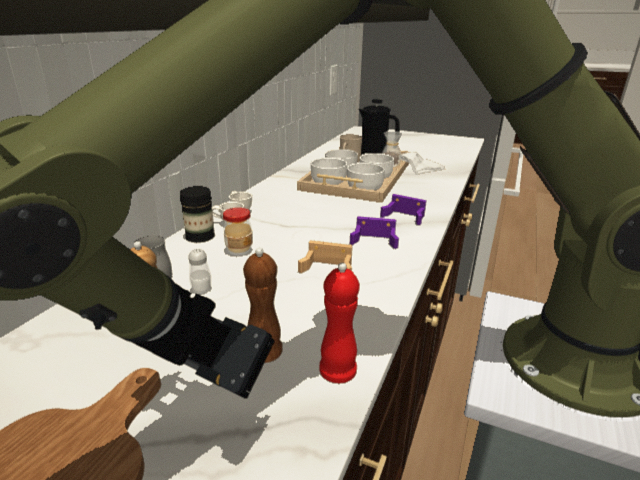

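View pics/top3.png

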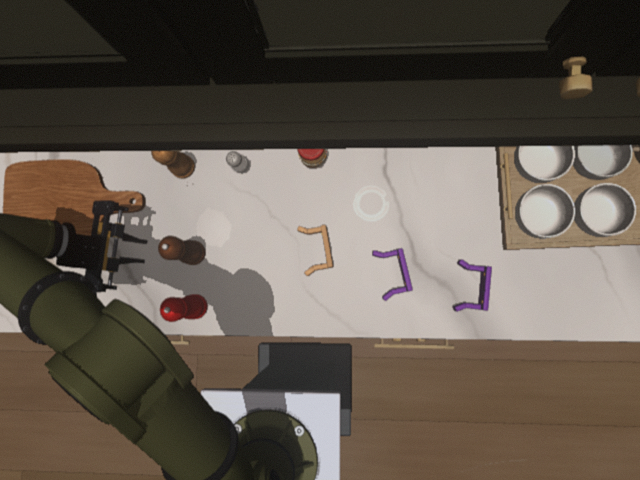

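The hand is about 60 mm up behind the mill, and the arm is high and clear. The red mill would pass within a few mm of the gripper body's end, so I'll yaw the hand to -105° and push along x ≈ 0.475 until past it.

```bash
cat >> h.py <<'E'
def tcp(M,fd,off=.031,z=.016):
    f=np.array([np.cos(np.radians(fd)),np.sin(np.radians(fd))]); return np.r_[np.array(M)-off*f,z]
E
python3 - <<'E'
from h import *
print(tcp([.465,.185],-105,.056),rel(tcp([.465,.185],-105,.056),ori(-105,36)))
E
```

```text
[0.47949387 0.23909185 0.016     ] [-0.007, 0.0208, 0.0615, 5.46, -0.17, 7.06]
```

play_rows --series '[40,-0.004,0.01,0.03,2.7,0,3.5,40,-0.007,0.021,0.0615,5.5,0,7.1,40,-0.007,0.021,0.0615,5.5,0,7.1,40,-0.007,0.021,0.0615,5.5,0,7.1]'

```text
time: 4.63
position: [0.4804, 0.2366, 0.0144]
tool_rot: [2.126, 1.625, -0.692]
ft_force: [-0.2, 0.3, 1.2]
grip_width: 0.4
```

Run:
```python
from h import *
s=get_state();print(s["time"],np.round(s["position"],4),np.round(s["joint_positions"],3),np.round(s["ft_force"],1))
print(Ro.from_rotvec(s["tool_rot"]).as_matrix().round(3).tolist())
for M in([.465,.185],[.467,.178],[.470,.165],[.475,.145],[.476,.125],[.476,.11]): print(rel(tcp(M,-105),ori(-105,36),s))
for n in("scene","top"):
  d=get_image(n);cv2.imwrite(f"pics/{n}4.png",cv2.resize((d["frame"][190:400,130:400] if n=="scene" else d["frame"][150:340,80:350]),None,fx=2.5,fy=2.5)[...,::-1])
```

```text
4.6333 [0.4804 0.2366 0.0144] [-0.255  0.776 -0.673  1.532  0.672  1.64  -1.372] [-0.2  0.3  1.2]
[[0.212, 0.965, -0.155], [0.78, -0.263, -0.568], [-0.588, -0.0, -0.809]]
[-0.0194, -0.0015, 0.0121, -0.15, 0.03, -0.17]
[-0.0245, 0.0023, 0.0158, -0.15, 0.03, -0.17]
[-0.034, 0.0086, 0.0227, -0.15, 0.03, -0.17]
[-0.0485, 0.0187, 0.0333, -0.15, 0.03, -0.17]
[-0.0639, 0.0249, 0.0445, -0.15, 0.03, -0.17]
[-0.0756, 0.0288, 0.053, -0.15, 0.03, -0.17]
```

View pics/scene4.png

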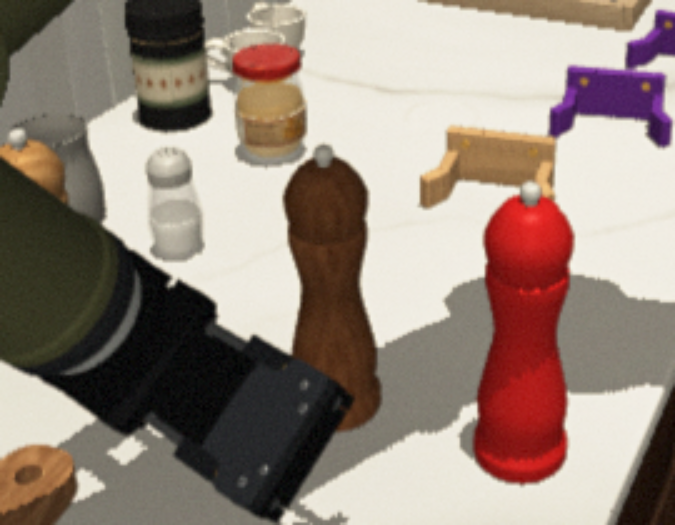

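View pics/top4.png

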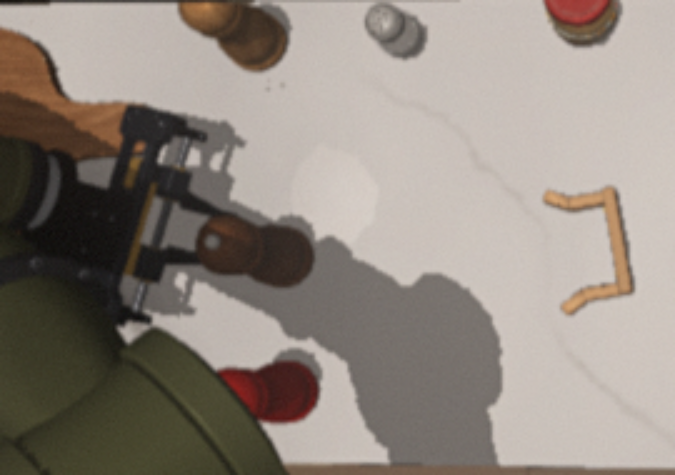

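play_rows --series '[40,-0.006,0,0.004,0,0,0,40,-0.011,-0.001,0.007,0,0,0,40,-0.015,-0.001,0.0095,0,0,0,40,-0.019,-0.001,0.012,0,0,0,40,-0.022,0.0005,0.014,0,0,0,40,-0.025,0.0025,0.016,0,0,0,40,-0.028,0.0045,0.0183,0,0,0,40,-0.031,0.0065,0.0205,0,0,0,40,-0.034,0.0085,0.0227,0,0,0,40,-0.034,0.0085,0.0227,0,0,0]'

```text
time: 5.57
position: [0.4762, 0.1958, 0.0146]
tool_rot: [2.122, 1.63, -0.694]
ft_force: [-0.2, 1.1, 0.9]
grip_width: 0.402
```

Run:
```python
from h import *
s=get_state();print(s["time"],np.round(s["position"],4),np.round(s["joint_positions"],3),np.round(s["ft_force"],1))
for n in("scene","top"):
  d=get_image(n);cv2.imwrite(f"pics/{n}5.png",cv2.resize((d["frame"][190:400,130:400] if n=="scene" else d["frame"][200:330,110:290]),None,fx=3.5 if n=="top" else 2.5,fy=3.5 if n=="top" else 2.5)[...,::-1])
```

```text
5.5667 [0.4762 0.1958 0.0146] [-0.192  0.726 -0.674  1.613  0.677  1.6   -1.342] [-0.2  1.1  0.9]
```

View pics/scene5.png

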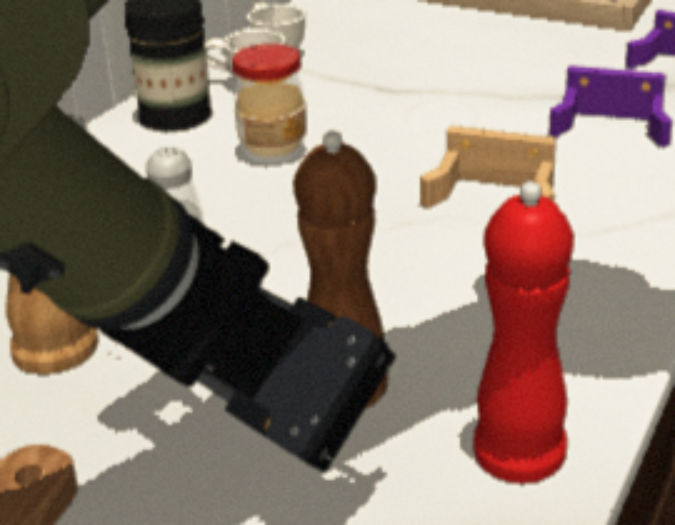

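View pics/top5.png

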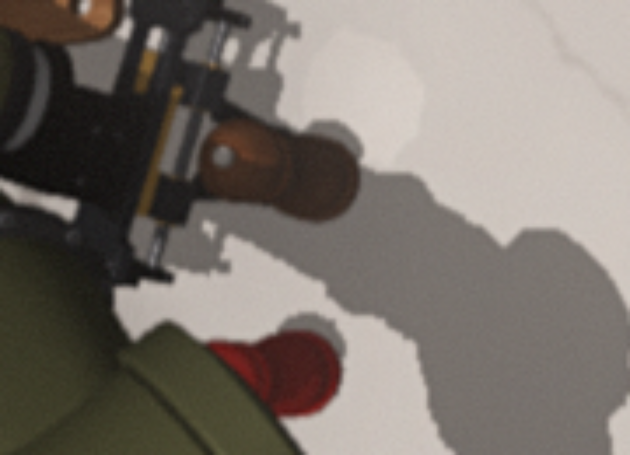

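```bash
cat >> h.py <<'E'
def mill():  # knob silver blob in both views, and direction
    out=[]
    for n in("top","scene"):
        d=get_image(n);out.append(d)
    return out
E
python3 - <<'E'
from h import *
d=get_image("top");u,v=110+223.5/3.5-.5,200+156.5/3.5-.5
k=onz(d,u,v,.187);print(k)
u,v=110+(358+.5)/3.5-.5-12.6,200+(221.5)/3.5-.5-12.6
print("foot",u,v,onz(d,u,v,.003))
s=get_state(); print((k[:2]-s["position"][:2]), (k[:2]-s["position"][:2])@[-.259,-.966],(k[:2]-s["position"][:2])@[.966,-.259])
E
```

```text
[0.46836935 0.16741001 0.187     ]
foot 199.32857142857145 250.18571428571428 [0.46946262 0.17057312 0.003     ]
[-0.00753389 -0.02914569] 0.030106016707481646 0.00027099775085841844
```

The mill is cradled and upright: the fit puts it 30 mm ahead of the TCP and 0.3 mm off centre, at about (0.469, 0.168). I'll continue.

Run:
```python
from h import *
s=get_state()
z=s["position"][2]+.001
for M in([.472,.16],[.475,.15],[.476,.142],[.476,.134],[.476,.126],[.476,.118],[.476,.11],[.476,.102],[.476,.094],[.476,.086]): print(rel(tcp(M,-105,.030,z),ori(-105,36),s))
```

```text
[-0.0057, 0.0057, 0.0029, -0.11, 0.07, 0.13]
[-0.0129, 0.0112, 0.0081, -0.11, 0.07, 0.13]
[-0.0189, 0.0142, 0.0125, -0.11, 0.07, 0.13]
[-0.0252, 0.0163, 0.0171, -0.11, 0.07, 0.13]
[-0.0314, 0.0183, 0.0216, -0.11, 0.07, 0.13]
[-0.0377, 0.0204, 0.0261, -0.11, 0.07, 0.13]
[-0.044, 0.0225, 0.0307, -0.11, 0.07, 0.13]
[-0.0502, 0.0245, 0.0352, -0.11, 0.07, 0.13]
[-0.0565, 0.0266, 0.0398, -0.11, 0.07, 0.13]
[-0.0627, 0.0287, 0.0443, -0.11, 0.07, 0.13]
```

play_rows --series '[40,-0.0057,0.003,0.0035,0,0,0,40,-0.0125,0.007,0.0085,0,0,0,40,-0.019,0.0105,0.013,0,0,0,40,-0.0252,0.014,0.0175,0,0,0,40,-0.0314,0.0175,0.022,0,0,0,40,-0.0377,0.0205,0.0265,0,0,0,40,-0.044,0.0225,0.031,0,0,0,40,-0.0502,0.0245,0.0355,0,0,0,40,-0.0565,0.0265,0.04,0,0,0,40,-0.0627,0.0285,0.0445,0,0,0]'

```text
time: 6.55
position: [0.4834, 0.1145, 0.0154]
tool_rot: [2.122, 1.631, -0.693]
ft_force: [0.1, -0.1, -0.3]
grip_width: 0.402
```

Run:
```python
from h import *
s=get_state();print(s["time"],np.round(s["position"],4),np.round(s["joint_positions"],3),np.round(s["ft_force"],1))
for n in("scene","top"):
  d=get_image(n);cv2.imwrite(f"pics/{n}6.png",cv2.resize((d["frame"][190:400,130:400] if n=="scene" else d["frame"][200:330,130:310]),None,fx=3.5 if n=="top" else 2.5,fy=3.5 if n=="top" else 2.5)[...,::-1])
```

```text
6.55 [0.4834 0.1145 0.0154] [-0.068  0.65  -0.659  1.722  0.703  1.53  -1.257] [ 0.1 -0.1 -0.3]
```

View pics/scene6.png

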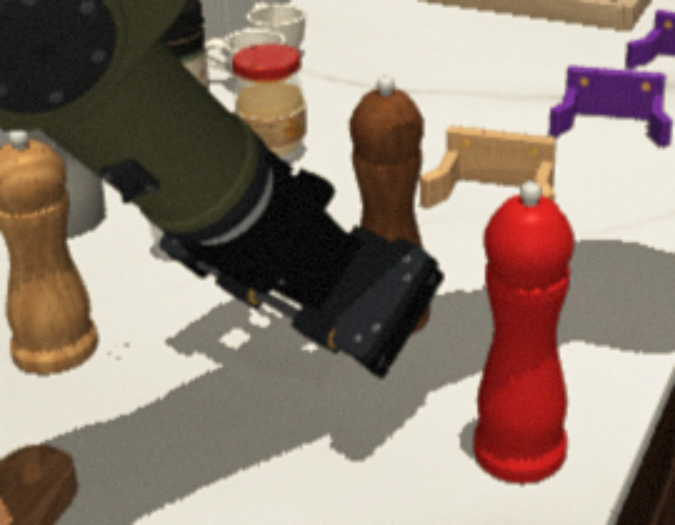

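View pics/top6.png

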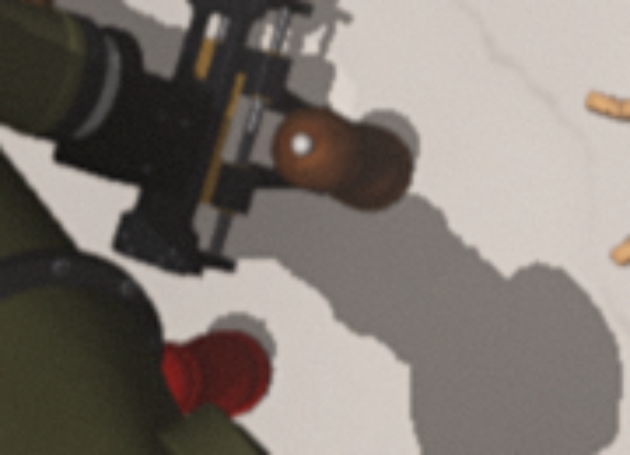

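Run:
```python
from h import *
d=get_image("top");u,v=130+301.5/3.5-.5,200+145.5/3.5-.5
k=onz(d,u,v,.187);s=get_state();e=k[:2]-s["position"][:2]
print(k,e@[-.259,-.966],e@[.966,-.259])
z=.0155
for i in range(1,11):
    M=np.array([.476,.084])+(np.array([.4635,-.04])-[.476,.084])*i/15; print(rel(tcp(M,-105+i*.6,.030,z),ori(-105+i*.6,36),s))
```

```text
[0.47471831 0.08189687 0.187     ] 0.033533409043805244 -0.00015286922352521844
[-0.0075, 0.0016, 0.0056, -0.48, 0.09, -0.41]
[-0.0142, 0.0026, 0.0104, -0.83, 0.08, -0.89]
[-0.0208, 0.0036, 0.0152, -1.19, 0.08, -1.38]
[-0.0274, 0.0046, 0.0201, -1.54, 0.08, -1.86]
[-0.0341, 0.0056, 0.0249, -1.89, 0.08, -2.35]
[-0.0407, 0.0067, 0.0297, -2.25, 0.08, -2.83]
[-0.0474, 0.0077, 0.0346, -2.6, 0.08, -3.32]
[-0.054, 0.0087, 0.0394, -2.95, 0.08, -3.8]
[-0.0607, 0.0097, 0.0443, -3.3, 0.08, -4.29]
[-0.0673, 0.0108, 0.0491, -3.66, 0.08, -4.77]
```

play_rows --series '[40,-0.0075,0.0016,0.0056,-0.4,0,-0.4,40,-0.0142,0.0026,0.0104,-0.8,0,-0.9,40,-0.0208,0.0036,0.0152,-1.2,0,-1.4,40,-0.0274,0.0046,0.02,-1.5,0,-1.9,40,-0.034,0.0056,0.0249,-1.9,0,-2.3,40,-0.0407,0.0067,0.0297,-2.2,0,-2.8,40,-0.0474,0.0077,0.0346,-2.6,0,-3.3,40,-0.054,0.0087,0.0394,-2.9,0,-3.8,40,-0.0607,0.0097,0.0443,-3.3,0,-4.3,40,-0.066,0.0106,0.048,-3.6,0,-4.7]'

```text
time: 7.53
position: [0.4725, 0.0325, 0.0154]
tool_rot: [2.02, 1.726, -0.658]
ft_force: [0.4, 0.6, -0.2]
grip_width: 0.397
```

Run:
```python
from h import *
s=get_state();print(s["time"],np.round(s["position"],4),np.round(s["joint_positions"],3),np.round(s["ft_force"],1))
for n in("scene","top"):
  d=get_image(n);cv2.imwrite(f"pics/{n}7.png",cv2.resize((d["frame"][150:360,130:400] if n=="scene" else d["frame"][200:330,170:350]),None,fx=3.5 if n=="top" else 2.5,fy=3.5 if n=="top" else 2.5)[...,::-1])
```

```text
7.5333 [0.4725 0.0325 0.0154] [ 0.057  0.534 -0.662  1.893  0.765  1.412 -1.129] [ 0.4  0.6 -0.2]
```

View pics/scene7.png

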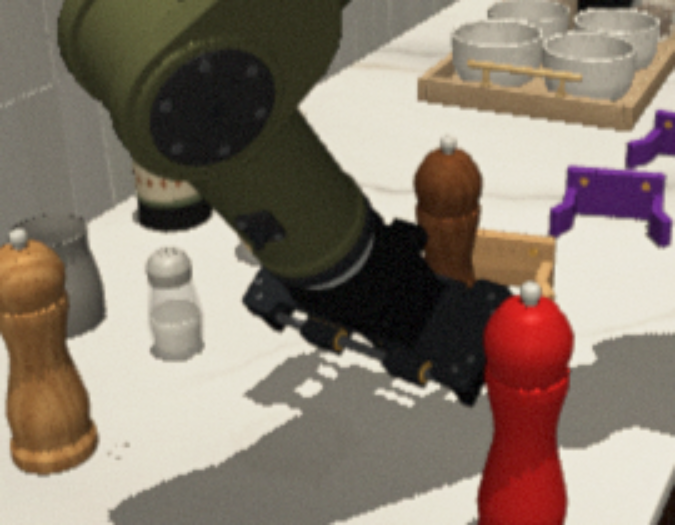

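View pics/top7.png

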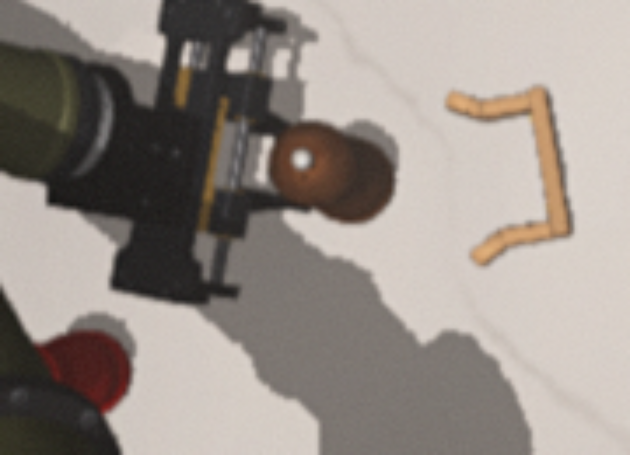

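```bash
cat >> h.py <<'E'
O=np.array([.471,-.0964]);EX=np.array([.171,-.985]);EY=np.array([.985,.171])
def b2w(x,y): return O+x*EX+y*EY
def w2b(p): q=np.array(p)[:2]-O; return np.array([q@EX,q@EY])
E
python3 - <<'E'
from h import *
d=get_image("top");u,v=170+301.5/3.5-.5,200+159.5/3.5-.5
k=onz(d,u,v,.187);s=get_state();f=np.array([-.1564,-.9877]);e=k[:2]-s["position"][:2]
print(k,e@f,e@[.9877,-.1564],w2b(k))
Y=[.0125,.0105,.0085,.0065,.0045,.003,.0015,.0005,0,0]
for i in range(1,11):
    h=-99+i*1.3
    print(rel(tcp(b2w(-.0975+.0065*i,Y[i-1]),h,.030,.0155),ori(h,36),s))
E
```

```text
[0.46688166 0.00162241 0.187     ] 0.03175728114445658 -0.0007575116856321422 [-0.09725631  0.01270526]
[-0.0062, 0.0004, 0.0047, -0.81, 0.07, -1.11]
[-0.0118, -0.0001, 0.0087, -1.58, 0.07, -2.16]
[-0.0173, -0.0005, 0.0127, -2.34, 0.07, -3.21]
[-0.0228, -0.001, 0.0168, -3.11, 0.07, -4.26]
[-0.0284, -0.0014, 0.0208, -3.87, 0.07, -5.31]
[-0.0338, -0.0014, 0.0248, -4.64, 0.07, -6.36]
[-0.0392, -0.0014, 0.0287, -5.4, 0.07, -7.41]
[-0.0446, -0.0009, 0.0326, -6.17, 0.07, -8.46]
[-0.0498, 0.0, 0.0364, -6.93, 0.07, -9.52]
[-0.0549, 0.0015, 0.0401, -7.7, 0.07, -10.57]
```

The mill is at bay coordinates (-0.097, +0.013), upright and still in the cradle. I'll now curve onto the bay axis.

play_rows --series '[40,-0.0062,0.0004,0.0047,-0.8,0,-1.1,40,-0.0118,0,0.0087,-1.6,0,-2.2,40,-0.0173,-0.0005,0.0127,-2.3,0,-3.2,40,-0.0228,-0.001,0.0168,-3.1,0,-4.3,40,-0.0284,-0.0014,0.0208,-3.9,0,-5.3,40,-0.0338,-0.0014,0.0248,-4.6,0,-6.4,40,-0.0392,-0.0014,0.0287,-5.4,0,-7.4,40,-0.0446,-0.0009,0.0326,-6.2,0,-8.5,40,-0.0498,0,0.0364,-6.9,0,-9.5,40,-0.0549,0.0015,0.0401,-7.7,0,-10.6]'

```text
time: 8.52
position: [0.4634, -0.0344, 0.0153]
tool_rot: [1.784, 1.92, -0.581]
ft_force: [-0.5, 0.8, -0.1]
grip_width: 0.403
```

Run:
```python
from h import *
s=get_state();print(s["time"],np.round(s["position"],4),np.round(s["joint_positions"],3),np.round(s["ft_force"],1))
for n in("scene","top"):
  d=get_image(n);cv2.imwrite(f"pics/{n}8.png",cv2.resize((d["frame"][150:360,130:400] if n=="scene" else d["frame"][200:330,190:370]),None,fx=3.5 if n=="top" else 2.5,fy=3.5 if n=="top" else 2.5)[...,::-1])
```

```text
8.5167 [ 0.4634 -0.0344  0.0153] [ 0.175  0.391 -0.681  2.086  0.868  1.237 -0.938] [-0.5  0.8 -0.1]
```

View pics/scene8.png

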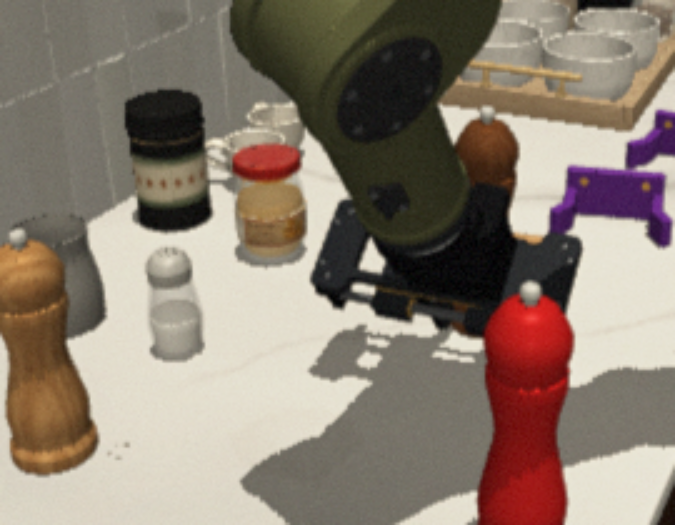

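View pics/top8.png

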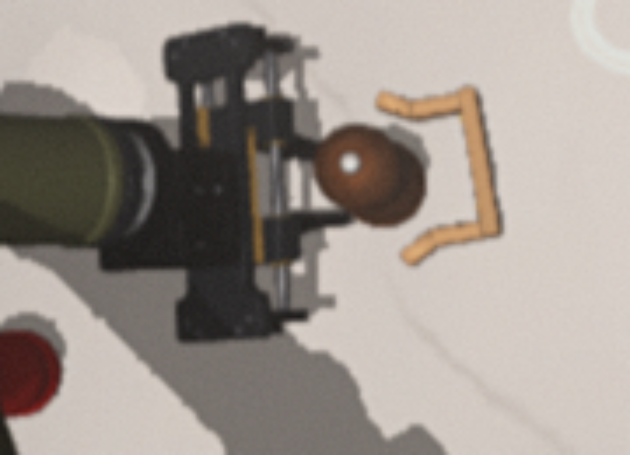

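Run:
```python
from h import *
d=get_image("top");u,v=190+350.5/3.5-.5,200+162.5/3.5-.5
k=onz(d,u,v,.187);s=get_state();R=Ro.from_rotvec(s["tool_rot"]).as_matrix();f=R[:2,2]/np.hypot(*R[:2,2]);e=k[:2]-s["position"][:2]
h=np.degrees(np.arctan2(f[1],f[0]));print(k,h,e@f,e@R[:2,1],"bay",w2b(k),"tcp-based",w2b(s["position"][:2]+.031*f))
for i,x in enumerate([-.027,-.022,-.017,-.012,-.007,-.004,-.0015,-.0]):
    hh=h+(i+1)*.5
    print(rel(tcp(b2w(x,0),hh,.030,.0155),ori(hh,36),s))
```

```text
[ 0.46529015 -0.06571911  0.187     ] -85.9945934832353 0.03110822826864524 -0.00027385551275175386 bay [-0.03119706 -0.00037777] tcp-based [-0.0312779  -0.00010494]
[-0.0042, 0.0003, 0.0031, -0.29, 0.08, -0.38]
[-0.0083, 0.0005, 0.0061, -0.59, 0.08, -0.78]
[-0.0123, 0.0008, 0.009, -0.88, 0.08, -1.19]
[-0.0163, 0.001, 0.0119, -1.18, 0.08, -1.59]
[-0.0203, 0.0013, 0.0149, -1.47, 0.08, -2.0]
[-0.0228, 0.0013, 0.0166, -1.76, 0.08, -2.4]
[-0.0248, 0.0013, 0.0181, -2.06, 0.08, -2.81]
[-0.026, 0.0012, 0.019, -2.35, 0.08, -3.21]
```

The mill is at bay (-0.031, 0.000), right on the axis and at the mouth. This is the slow final push.

play_rows --series '[40,-0.0042,0.0003,0.0031,-0.3,0,-0.4,40,-0.0083,0.0005,0.0061,-0.6,0,-0.8,40,-0.0123,0.0008,0.009,-0.9,0,-1.2,40,-0.0163,0.001,0.0119,-1.2,0,-1.6,40,-0.0203,0.0013,0.0149,-1.5,0,-2,40,-0.0228,0.0013,0.0166,-1.8,0,-2.4,40,-0.0245,0.0013,0.0179,-2,0,-2.8,40,-0.0245,0.0013,0.0179,-2,0,-2.8]'

```text
time: 9.33
position: [0.4667, -0.0646, 0.0152]
tool_rot: [1.722, 1.965, -0.562]
ft_force: [0.3, 0.1, 0.2]
grip_width: 0.4
```

Run:
```python
from h import *
s=get_state();print(s["time"],np.round(s["position"],4),np.round(s["joint_positions"],3),np.round(s["ft_force"],1))
R=Ro.from_rotvec(s["tool_rot"]).as_matrix();f=R[:2,2]/np.hypot(*R[:2,2]);print(w2b(s["position"][:2]+.031*f))
for n in("scene","top"):
  d=get_image(n);cv2.imwrite(f"pics/{n}9.png",cv2.resize((d["frame"][150:360,130:400] if n=="scene" else d["frame"][200:330,190:370]),None,fx=3.5 if n=="top" else 2.5,fy=3.5 if n=="top" else 2.5)[...,::-1])
```

```text
9.3333 [ 0.4667 -0.0646  0.0152] [ 0.228  0.351 -0.67   2.131  0.905  1.171 -0.864] [0.3 0.1 0.2]
[-0.0010598  -0.00011273]
```

View pics/top9.png

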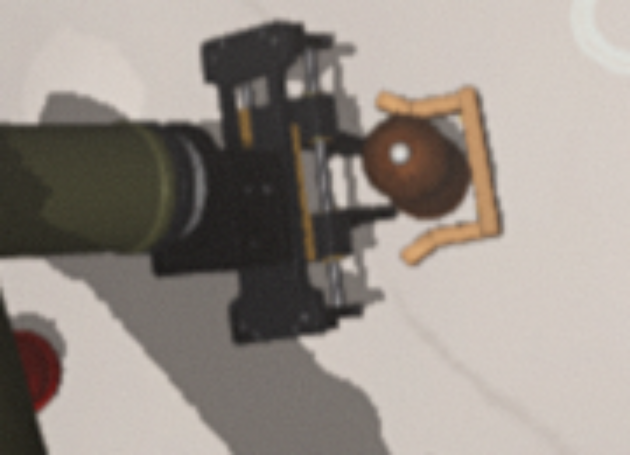

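The mill sits in the bay about 1 mm short by my estimate, with no wall force yet. I'll nudge it in small steps until the wall pushes back.

play_rows --series '[40,-0.0012,0,0.0009,0,0,0,40,-0.002,0,0.0015,0,0,0,40,-0.002,0,0.0015,0,0,0]'

```text
time: 9.68
position: [0.4674, -0.0663, 0.0151]
tool_rot: [1.723, 1.965, -0.561]
ft_force: [-0.0, 1.0, -0.6]
grip_width: 0.4
```

Run:
```python
from h import *
s=get_state();print(s["time"],np.round(s["position"],4),np.round(s["ft_force"],1))
R=Ro.from_rotvec(s["tool_rot"]).as_matrix();f=R[:2,2]/np.hypot(*R[:2,2]);print(w2b(s["position"][:2]+.031*f),w2b(s["position"][:2]+.030*f))
```

```text
9.6833 [ 0.4674 -0.0663  0.0151] [-0.   1.  -0.6]
[0.00072901 0.00024651] [-0.00026983  0.00028868]
```

play_rows --series '[40,-0.0012,0,0.0009,0,0,0,40,-0.002,0,0.0015,0,0,0,40,-0.002,0,0.0015,0,0,0]'

```text
time: 9.93
position: [0.4678, -0.0679, 0.015]
tool_rot: [1.723, 1.967, -0.559]
ft_force: [-0.9, 4.4, 0.2]
grip_width: 0.398
```

Run:
```python
from h import *
s=get_state();print(s["time"],np.round(s["position"],4),np.round(s["ft_force"],1))
R=Ro.from_rotvec(s["tool_rot"]).as_matrix();f=R[:2,2]/np.hypot(*R[:2,2]);print(w2b(s["position"][:2]+.031*f))
for n in("scene","top"):
  d=get_image(n);cv2.imwrite(f"pics/{n}10.png",cv2.resize((d["frame"][150:360,130:400] if n=="scene" else d["frame"][200:330,190:370]),None,fx=3.5 if n=="top" else 2.5,fy=3.5 if n=="top" else 2.5)[...,::-1])
```

```text
9.9333 [ 0.4678 -0.0679  0.015 ] [-0.9  4.4  0.2]
[0.00233954 0.00050479]
```

View pics/top10.png

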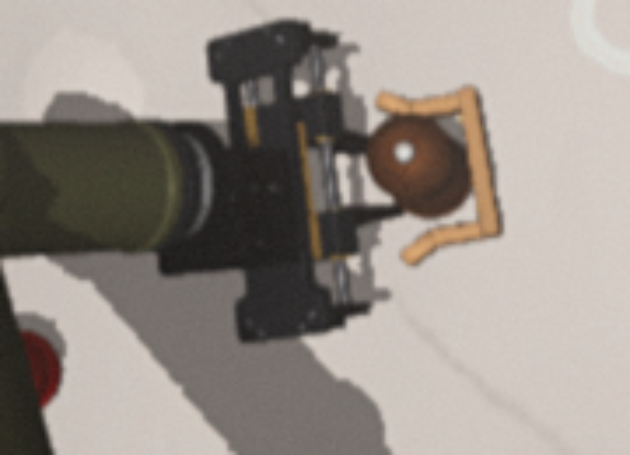

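The wall pushes back with 4.4 N, so the mill is home. I'll retreat straight back, slowly at first.

play_rows --series '[40,0.002,0,-0.0015,0,0,0,40,0.004,0,-0.003,0,0,0,40,0.008,0,-0.0058,0,0,0,40,0.014,0,-0.0102,0,0,0,40,0.022,0,-0.016,0,0,0,40,0.032,0,-0.0233,0,0,0,40,0.042,0,-0.0305,0,0,0,40,0.05,0,-0.0364,0,0,0,40,0.057,0,-0.0414,0,0,0,40,0.057,0,-0.0414,0,0,0]'

```text
time: 10.87
position: [0.4585, 0.0039, 0.0148]
tool_rot: [1.72, 1.969, -0.559]
ft_force: [-0.3, 0.5, -0.0]
grip_width: 0.399
```

Run:
```python
from h import *
s=get_state();print(s["time"],np.round(s["position"],4),np.round(s["joint_positions"],3),np.round(s["ft_force"],1))
R=Ro.from_rotvec(s["tool_rot"]).as_matrix()
print(rel(s["position"]+np.array([0,.0,.12]),None,s))
for n in("scene","top"):
  d=get_image(n);cv2.imwrite(f"pics/{n}11.png",cv2.resize((d["frame"][150:360,130:400] if n=="scene" else d["frame"][200:330,190:370]),None,fx=3.5 if n=="top" else 2.5,fy=3.5 if n=="top" else 2.5)[...,::-1])
```

```text
10.8667 [0.4585 0.0039 0.0148] [ 0.122  0.399 -0.716  2.088  0.867  1.253 -0.961] [-0.3  0.5 -0. ]
[-0.0704, -0.0001, -0.0972, 0.0, 0.0, 0.0]
```

View pics/top11.png

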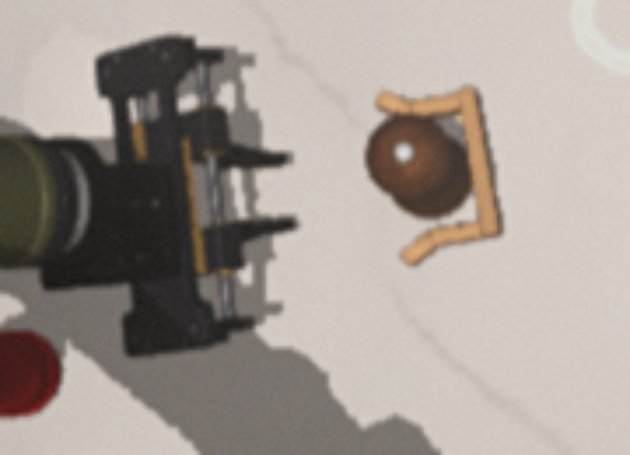

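View pics/scene11.png

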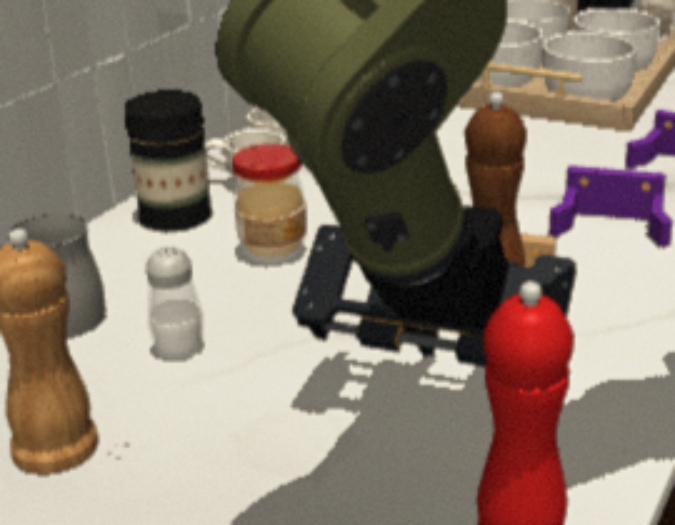

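play_rows --series '[40,-0.012,0,-0.016,0,0,0,40,-0.024,0,-0.032,0,0,0,40,-0.035,0,-0.0485,0,0,0,40,-0.035,0,-0.0485,0,0,0,40,-0.035,0,-0.0485,0,0,0]'

```text
time: 11.38
position: [0.4591, 0.0006, 0.0758]
tool_rot: [1.724, 1.962, -0.56]
ft_force: [0.6, -0.5, -0.6]
grip_width: 0.399
```

Run:
```python
from h import *
s=get_state();print(s["time"],np.round(s["position"],4),np.round(s["ft_force"],1),np.abs(s["qd"]).max())
d=get_image("top");u,v=190+404/3.5-.5,200+152.5/3.5-.5
print("knob bay",w2b(onz(d,u,v,.187)))
im=d["frame"].copy()
g=cv2.resize(im[200:330,190:370],None,fx=4,fy=4,interpolation=cv2.INTER_CUBIC)
for k in range(48):
    c=b2w(0,0)+.029*np.array([np.cos(k*.1309),np.sin(k*.1309)]);u,v=proj(d,np.r_[c,0.0])
    cv2.circle(g,(int((u-190+.5)*4),int((v-200+.5)*4)),1,(0,255,255),-1)
cv2.imwrite("pics/fin.png",g[...,::-1])
sc=get_image("scene");cv2.imwrite("pics/fins.png",sc["frame"][...,::-1])
```

```text
11.3833 [0.4591 0.0006 0.0758] [ 0.6 -0.5 -0.6] 0.030444323716480873
knob bay [-6.89751816e-04  5.19197435e-05]
```

View pics/fin.png

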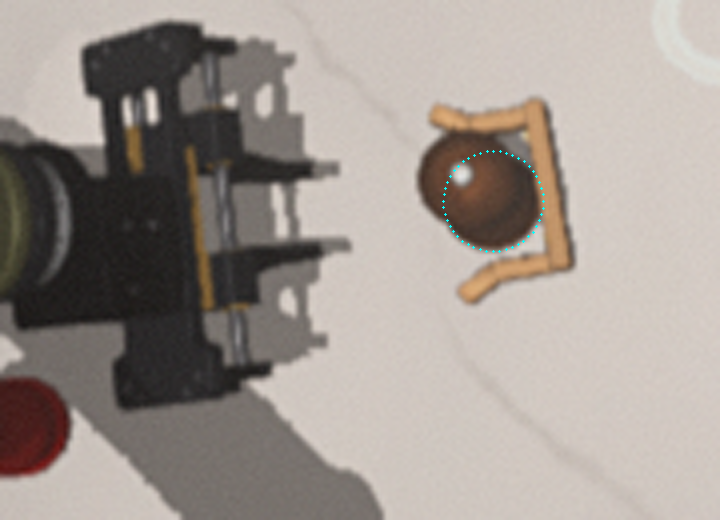

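View pics/fins.png

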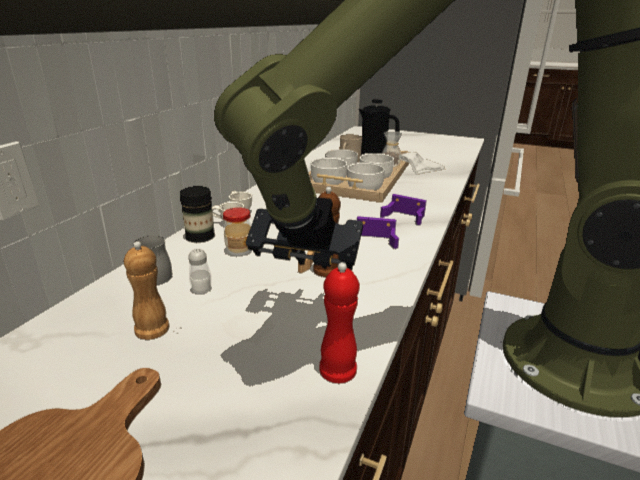

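The foot fits the predicted home circle, the knob is directly above it, and the bystanders are at their original pixels. I'm handing the job in.

```bash
python3 -c "
from bench import *
print(close_job())"
```

```text
the job is handed in; nothing more can be done
None
```

The dark mill is in the oak bay against its back wall, upright, and the job is handed in at about 11.5 s on the robot's clock. I pushed it with the two fingertips part open as a cradle, touching it about 21 mm above the worktop, with the hand leaned back 36° rather than 40° to stay off a joint limit. I then backed the hand straight out about 70 mm and raised it 60 mm.

Last checks:
- **Mill position:** the knob measured about (-0.7, 0.1) mm in the bay frame, the foot outline matched the predicted home circle, and the knob was directly above the foot.
- **Wall contact:** the force rose to 4.4 N at the back wall and fell to zero on retreat. At that moment the estimate from the hand's position was 2.3 mm past the wall. That disagrees with the picture by about 3 mm, still within the 8 mm tolerance.
- **Bystanders:** by eye, the light mill, salt shaker, honey jar and red mill had not moved in the final scene view. I did not re-measure them.

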